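# Roll a guide roller under the comparator's tip

### The job

The aluminium guide roller lies on the table of the bench dial comparator, waiting to have its diameter checked. With the fingertips on top of the roller, roll it back in as many strokes as it takes until its crown stands centrally under the gauge's flat measuring tip and carries the tip, and leave it there at rest, lying square to the comparator. Do not grip or lift it or push it from behind, do not touch the comparator, and leave the other things where they lie.

Things in the scene. Friction and masses are not known exactly. Their poses are not given: they have to be found in the camera images.
- bench_gauge: Dial comparator, fixed: dark base 270 deep (x) x 250 wide, flat steel table on it, top at z = 40, from x = -136 to +52, y = -120 to +120. Column, arm and dial (up to z = 272) stand at y = +25 to +90; at y below +25 all above the table is free. Origin: underside, mid-width, in line with the tip in x; x points to the rear, away from the robot, y left, z up.
- under_tip (a point): Point of the table's top straight below the centre of the measuring tip (x = 0, y = +55, z = 40 in the comparator's frame; same axes).
- spindle (a joint): Lift of the gauge's spindle in m: 0 hanging free, at most 0.010. It ends in a flat round measuring tip, flat 14 across, bevelled to 20; hanging free it stands 46 above the table, so the roller's crown lifts it by 0.004. A spring presses it down with 1 to 1.6 N. The dial's hand turns with it.
- roller: Loose aluminium cylinder, 50 diameter x 180 long, 0.45 to 0.75 kg, lying across the table in front of the tip; crown 90 above the worktop. Origin on its axis at mid-length; its y axis is the roller's axis, x and z turn as it rolls (z up at the start). It rolls easily but soon stops when let go. A fingertip that does not slip on its crown goes twice as far as the roller.
- jar: Bystander: empty clear glass jar, 56 wide and 42 high. Origin at the centre of its underside.
- jar_lid: Bystander: white screw lid lying flat, 50 across, 12 high. Origin at the centre of its underside.
- gauge_block: Bystander: small steel gauge block, 9 x 30 x 20 high, parked on the comparator's base behind the table (36 above the worktop). Origin at the centre of its underside.
- caliper: Bystander: digital caliper lying flat, 245 long. Origin at the centre of its underside.
- marker_pen: Bystander: marker pen, 135 long. Origin at the centre of its underside.
- report_pad: Bystander: report pad of paper, about 209 x 280, lying flat. Origin at the centre of its underside.
- gauged_section (a point): Point on the roller's axis, 55 to the left of its middle (at y = +55 in the roller's frame, 25 above the table): the place along the roller where the tip measures. Rolling does not turn it aside.
- tweezers: Bystander: steel tweezers lying on their side, 126 long, 10 high, on the comparator's base behind the table (36 above the worktop). Origin at the centre of its underside.

How it is judged:
On the way:
1. the roller has turned on its axis by about a quarter turn, lying on the table (angle between roller's own z axis and vertical above 1.2 rad).
At the end, for the whole second after the job is handed in: Roller at rest on the table, its axis at the gauged section within 6 mm front to back of the tip's centre, its middle within 30 mm sideways of the table's middle, its axis square to the comparator within 0.12 rad, the tip resting on its crown (spindle lifted 3 to 5.5 mm) (x of gauged_section in the frame of under_tip between -0.006 and 0.006 m and y of roller in the frame of under_tip between -0.085 and -0.025 m and angle between the y axis of roller and the y axis of bench_gauge, either way round below 0.12 rad and value of joint spindle between 0.003 and 0.0055 m and z of roller in the frame of bench_gauge between 0.062 and 0.068 m and linear speed of roller below 0.005 m/s and angular speed of roller below 0.15 rad/s); the robot touches nothing.
It fails at once if the roller is lifted off the table or falls from it (z of roller in the frame of bench_gauge above 0.073 m or z of roller in the frame of bench_gauge below 0.058 m).
It fails at once if the roller is pushed from behind or gripped at its side instead of from its top (fingers touch it with the grasp point lower than just above the crown) (contact force between the fingers and roller above 1 N and height (world z) of the grasp point below 0.093 m).
It fails at once if the robot touches the comparator (over 1 N) (contact force between any of the arm, the fingers and bench_gauge above 1 N).
It fails at once if a bystander is moved by more than 10 mm (distance of any of jar, jar_lid, gauge_block, caliper, marker_pen, report_pad, tweezers from where it was at the start of the episode above 0.01 m).
It also fails if it takes over 64 s, if anything falls off the work surface, if the arm or the gripper's body presses on something with over 40 N, if the wrist force passes 120 N, or if a joint passes its speed limit or range.

### The arm

A 6-joint arm with a two-finger parallel gripper is mounted at the origin on a cart in front of the work surface, level with it; the furniture and walls round the work are solid. World frame = base frame: x ahead of the robot, y to its left, z up, the work surface at z = 0. Lengths are in m, angles in rad, forces in N, time in s.
With the tool pointing down it reaches from about 0.35 to 0.775 m from the base axis. Payload 7.3 kg.
Tool frame: the origin (TCP) lies midway between the tips of the shut fingers; the grasp point (between the pads) lies 19 mm behind it; z points along the fingers, y is the direction in which the jaws open and shut (so a half turn about z gives the same grasp; the last joint's range is limited). The gripper opens to 92 mm and grips with 3 to 60 N. Pads are 19 mm wide; open, the fingers measure 130 mm over their backs; the gripper's body (75 mm by 190 mm) begins 47 mm behind the grasp point.
Start: joints at [1.135, 0.342, 1.524, -0, 1.275, -0.146], TCP at [0.15, 0.503, 0.227] pointing down, gripper open.
Joint ranges: [-2.53, 2.53], [-0.77, 2.02], [0.04, 2.7], [-1, 4.14], [0.28, 2.66], [-3.11, 3.11]. Speed limits (rad/s): [2.57, 2.57, 3.14, 3.14, 3.14, 3.14].

### API

Orientations are given as [roll, pitch, yaw] about the fixed x, y, z axes, in that order (R = Rz(yaw) Ry(pitch) Rx(roll)).
In Python, from cell import robot gives the robot as it stands.
- The arm moves only by the tool step_arm, never from a script. Its argument "moves" is a list that holds one entry, the list of rows, each a list of 4 numbers: the shift along the tool's x, y, z in m, then the turn about the tool's z in rad. In form: [[[dx, dy, dz, roll], ...]]. A call has 1 to 8 rows; each row shifts and turns the commanded pose from where the row before left it, along the tool's axes as they then stand; what a row does not reach is not made up. A row lasts 1/12 s, in which the tool goes at most 41.7 mm and 7.16 degrees, less where a joint would pass 70% of its speed; a pose out of reach is approached as far as the arm can. A call with a gripper value outside its range is refused whole. "hand" is the opening, from 0 (shut) to 1 (fully open), set as the call begins (left out, the last holds). The fingers move at their own pace and stop on an object; "force" is the grip in N (left out, the last holds). Time passes only in rows, so rows that do not move let the fingers close. It gives the time, the measured TCP pose, the force and the opening at its end, in the units of the state.
- robot.observe(): the state, without advancing time (a new reading comes with each control period).
- robot.read_camera(name): name is "side" or "top"; returns a dict with "frame" (420x560x3 uint8, red, green, blue), "fovy" (degrees; the focal length in pixels is half the picture's height over the tangent of half this angle, whatever the lens; pixels are square), "cx", "cy" (the principal point, pixels), "R" (3x3) and "t" (3): a world point X has camera coordinates R X + t. Camera axes: x right, y down, z forward; pixel columns grow to the right and rows downward; lengths in m; the calibration is good to about 2 mm. A picture is of the moment at which its call begins. There is no depth.
- robot.hand_in(): hands the job in, once; it reports no verdict.
The state is a dict: "time": time; "qpos": joint angles; "qvel": joint speeds; "joint_efforts": joint torques, N m; "tool_pos": TCP position; "tool_rot": TCP orientation; "contact_force": force on the tool from outside, world axes, zero at the start; "torque": the same for the moment, N m; "opening": finger opening in m.
Only numpy, scipy, OpenCV 4.12 (cv2) and the standard library are available. Lean on these libraries where they do the work, as an engineer would, in place of code of your own. Each camera call takes 0.05 s, during which the arm holds its last target.

## Working session

There is one attempt and no reset: what is moved stays moved. The work goes in short steps, Python scripts to look and compute and a tool call to move; the robot and the scene stay as the last step left them, time stands still between calls to the robot, and variables do not carry over. Pictures are saved under pics/ and viewed, and the job is handed in when it is done.

Besides the shell and the picture viewer there is one more tool, called after "Emit:" as name(argument=value, ...) on one line, values as JSON. step_arm: Moves the arm, as the interface text tells. Its arguments: {"type":"object","properties":{"moves":{"type":"array","items":{"type":"array","items":{"type":"array","items":{"type":"number"}}}},"hand":{"type":"number"},"force":{"type":"number"}},"required":["moves"]}

```bash
mkdir -p pics; ls
cat > h.py <<'E'
import numpy as np, cv2
from cell import robot
def cam(n,save=None):
    c=robot.read_camera(n)
    if save: cv2.imwrite('pics/'+save,c['frame'][:,:,::-1])
    c['f']=c['frame'].shape[0]/2/np.tan(np.radians(c['fovy'])/2); c['R']=np.array(c['R']);c['t']=np.array(c['t'])
    return c
def ray(c,u,v,z):
    d=c['R'].T@np.array([(u-c['cx'])/c['f'],(v-c['cy'])/c['f'],1]); o=-c['R'].T@c['t']
    return o+d*(z-o[2])/d[2]
def proj(c,X):
    p=c['R']@np.array(X)+c['t']; return p[:2]/p[2]*c['f']+[c['cx'],c['cy']]
E
python3 - <<'E'
from h import *
for n in('side','top'):
    c=cam(n,n+'0.png');print(n,c['f'],c['cx'],c['cy'],-c['R'].T@c['t'],c['R'])
o=robot.observe();print(o)
E
```

```text
pics
side 530.5578661823973 280.45312000733276 207.89733096868537 [ 0.44630807 -1.40014278  0.74517859] [[ 0.99606206 -0.08803167  0.01052607]
 [-0.02853808 -0.4307584  -0.90201595]
 [ 0.08394017  0.89816348 -0.43157435]]
top 493.37274499097737 279.22222525659805 219.14912637342636 [ 0.43187938 -0.01725156  1.64070872] [[-0.00974298 -0.99993241 -0.00634395]
 [-0.99577769  0.01028123 -0.09121996]
 [ 0.09127902  0.00542841 -0.99581056]]
{'time': 0.1, 'qpos': array([ 1.13499136e+00,  3.42642936e-01,  1.52489602e+00, -3.27929208e-05,
        1.27538743e+00, -1.46031817e-01]), 'qvel': array([ 0.00044287,  0.00116735, -0.00177783,  0.0010449 ,  0.0006732 ,
       -0.00038563]), 'joint_efforts': array([ 3.27823000e-03, -4.31999052e+01, -2.44696695e+01,  7.23144226e-02,
        5.26514417e-02, -4.58274690e-05]), 'tool_pos': array([0.1498662 , 0.50279096, 0.22612859]), 'tool_rot': array([-3.14026855e+00, -1.63050079e-04,  2.85182896e+00]), 'contact_force': array([0.21444793, 0.5775384 , 0.0543565 ]), 'torque': array([-0.00288391,  0.05255684,  0.01109272]), 'opening': 0.09201164174964864}
```

View pics/side0.png

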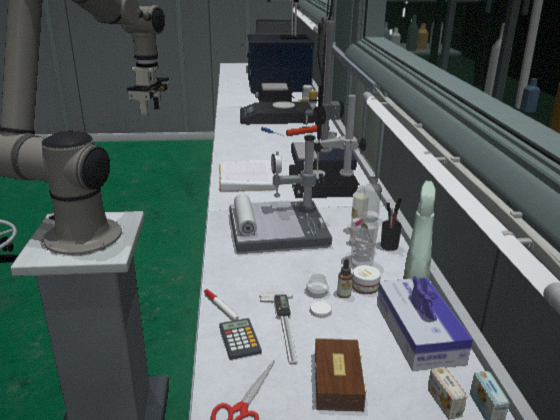

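View pics/top0.png

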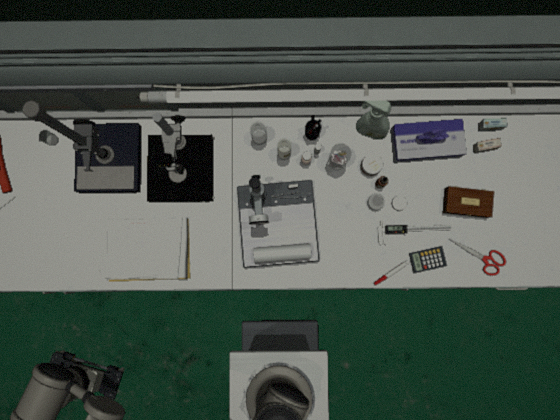

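The side view shows the comparator at about (280,215) with the roller at (243,215). In the top view the comparator is at (278,222), the roller at (282,254) and the dial column at (257,200). I'll enlarge both.

Run:
```python
import cv2
a=cv2.imread('pics/top0.png')[165:280,220:340]
cv2.imwrite('pics/topz.png',cv2.resize(a,None,fx=5,fy=5,interpolation=cv2.INTER_CUBIC))
a=cv2.imread('pics/side0.png')[120:260,220:370]
cv2.imwrite('pics/sidez.png',cv2.resize(a,None,fx=4,fy=4,interpolation=cv2.INTER_CUBIC))
```

```text
(no output)
```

View pics/topz.png

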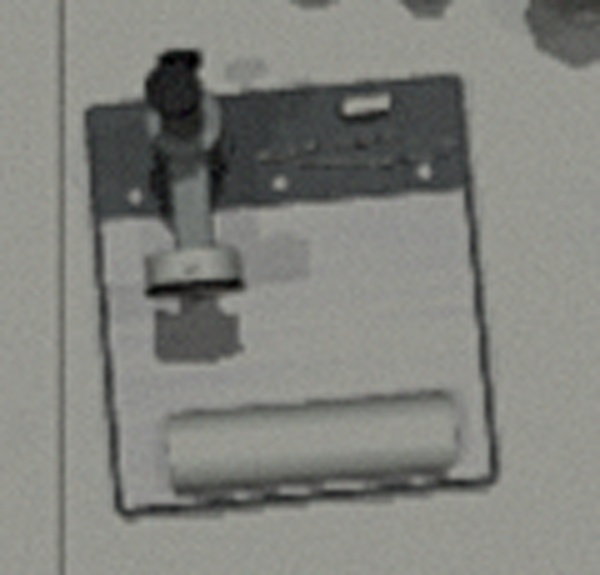

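View pics/sidez.png

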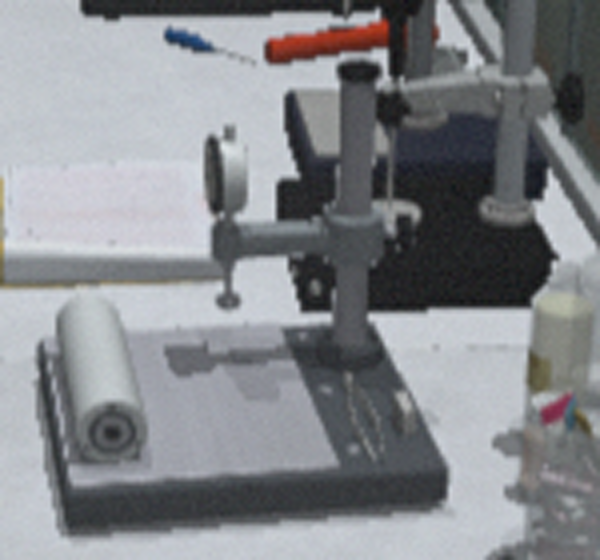

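```bash
cat >> h.py <<'E'
def rollerrect(c,show=None):
    pass
E
python3 - <<'E'
from h import *
c=cam('top')
z=lambda u,v,h: ray(c,220+(u+.5)/5-.5,165+(v+.5)/5-.5,h)
P={k:z(*v,0.036) for k,v in dict(bl=(88,108),br=(460,76),fr=(496,483),fl=(122,517)).items()}
for k in P: print(k,P[k].round(4))
n=lambda a,b:np.linalg.norm(P[a]-P[b]).round(4)
print('w',n('bl','br'),n('fl','fr'),'d',n('bl','fl'),n('br','fr'))
tb=[z(102,217,.04),z(466,190,.04)];print('tableback',tb)
ang=lambda a,b:np.degrees(np.arctan2(*(b-a)[:2]))  # dir y-right
for a,b in(('br','bl'),('fr','fl')):d=P[b]-P[a];print('yaw',np.degrees(np.arctan2(-d[0],d[1])))
for a,b in(('fl','bl'),('fr','br')):d=P[b]-P[a];print('yaw',np.degrees(np.arctan2(d[1],d[0])))
d=tb[0]-tb[1];print('yaw',np.degrees(np.arctan2(-d[0],d[1])))
R=[z(*v,.065) for v in((166,415),(452,393),(460,470),(172,492))]
for r in R: print('rol',r.round(4))
print(np.mean(R,0))
# side roller end
c=cam('side');
s=lambda u,v,h: ray(c,220+(u+.5)/4-.5,120+(v+.5)/4-.5,h)
print('end centre side',s(112,432,.065))
tip=s(228,300,.086);print('tip at z86',tip)
E
```

```text
bl [0.6892 0.1286 0.036 ]
br [ 0.7078 -0.1163  0.036 ]
fr [ 0.4409 -0.1354  0.036 ]
fl [0.4213 0.1071 0.036 ]
w 0.2456 0.2433 d 0.2687 0.2676
tableback [array([0.61649716, 0.11923262, 0.04      ]), array([ 0.63175737, -0.11873922,  0.04      ])]
yaw 4.352079314906213
yaw 4.614432632477645
yaw 4.5895718431004395
yaw 4.096126924608263
yaw 3.6691311974949126
rol [0.486  0.0765 0.065 ]
rol [ 0.4982 -0.1061  0.065 ]
rol [ 0.4492 -0.1105  0.065 ]
rol [0.437 0.073 0.065]
[ 0.46760566 -0.01677506  0.065     ]
end centre side [ 0.47733748 -0.10394859  0.065     ]
tip at z86 [0.57113456 0.06549647 0.086     ]
```

Emit:
step_arm(moves=[[[0, 0, -0.01, 0.12], [0, 0, -0.01, 0.12], [0, 0, -0.01, 0.12], [0, 0, -0.01, 0.12], [0, 0, -0.01, 0.12], [0, 0, -0.01, 0.12], [0, 0, -0.01, 0.12], [0, 0, -0.01, 0.12]]], hand=0)

```text
time: 0.87
tool_pos: [0.1499, 0.503, 0.307]
tool_rot: [-3.141, 0.0, 1.886]
contact_force: [-0.0, -0.1, -0.6]
opening: 0.0431
```

Emit:
step_arm(moves=[[[0, 0, -0.01, 0.12], [0, 0, -0.01, 0.12], [0, 0, 0, 0]]])

```text
time: 1.12
tool_pos: [0.1503, 0.5037, 0.3285]
tool_rot: [3.14, -0.003, 1.647]
contact_force: [-0.0, -0.1, 0.4]
opening: 0.0231
```

```bash
cat >> h.py <<'E'
YAW=np.radians(4.3); O=np.array([0.571,-0.004])
Rc=np.array([[np.cos(YAW),-np.sin(YAW)],[np.sin(YAW),np.cos(YAW)]])
def comp(p): return Rc.T@(np.array(p)[:2]-O)
E
python3 - <<'E'
from h import *
o=robot.observe();p=o['tool_pos'];print(o['time'],p,o['tool_rot'],comp(p))
y=o['tool_rot'][2];
d=Rc@[-.118,-.04]+O-p[:2]
tx=np.array([np.cos(y),np.sin(y)]);ty=np.array([np.sin(y),-np.cos(y)])
print('dx,dy',d@tx,d@ty,'yaw err',np.pi/2+YAW-y)
# consistency of the side camera with base corners
c=cam('side')
for n,xy,z in(('fr tbl',(-.136,-.12),.04),('br tbl',(.052,-.12),.04),('fl',(-.136,.12),.04),('tip',(0,.055),.086),('rol end',(-.104,-.095),.065)):
    w=Rc@xy+O; u=proj(c,[*w,z]); print(n,((u+.5-[220,120])*4-.5).round(1))
E
```

```text
1.1167 [0.15029069 0.50370759 0.32848811] [ 3.13996978e+00 -2.88309252e-03  1.64749854e+00] [-0.3814578  0.5378227]
dx,dy -0.5782574249080008 0.2625022686072179 yaw err -0.0016530546788249278
fr tbl [ 65.4 486.6]
br tbl [336.7 467.5]
fl [ 38.4 337.8]
tip [223.9 308.1]
rol end [107.9 433.9]
```

Emit:
step_arm(moves=[[[-0.024, 0.0328, 0, 0], [-0.024, 0.0328, 0, 0], [-0.024, 0.0328, 0, 0], [-0.024, 0.0328, 0, 0], [-0.024, 0.0328, 0, 0], [-0.024, 0.0328, 0, 0], [-0.024, 0.0328, 0, 0], [-0.024, 0.0328, 0, 0]]])

```text
time: 1.83
tool_pos: [0.4283, 0.3314, 0.3258]
tool_rot: [-3.14, 0.0, 1.656]
contact_force: [1.0, 0.5, 0.5]
opening: 0.0003
```

Emit:
step_arm(moves=[[[-0.03, 0, 0, 0], [-0.03, 0, 0, 0], [-0.03, 0, 0, 0], [-0.03, 0, 0, 0], [-0.03, 0, 0, 0], [-0.03, 0, 0, 0], [-0.03, 0, 0, 0], [-0.03, 0, 0, 0]]])

```text
time: 2.5
tool_pos: [0.446, 0.0924, 0.3258]
tool_rot: [-3.14, -0.0, 1.656]
contact_force: [0.3, -0.1, -0.5]
opening: 0.0006
```

Emit:
step_arm(moves=[[[-0.03, 0, 0, 0], [-0.03, 0, 0, 0], [-0.03, 0, 0, 0], [-0.03, 0, 0, 0], [-0.026, 0, 0, 0], [0, 0, 0, 0]]])

```text
time: 3.0
tool_pos: [0.4582, -0.0555, 0.3255]
tool_rot: [-3.14, 0.001, 1.652]
contact_force: [-0.6, -0.2, -0.4]
opening: 0.0004
```

Run:
```python
from h import *
o=robot.observe();p=o['tool_pos'];print(o['time'],p,o['tool_rot'],comp(p),o['qpos'],o['contact_force'])
c=cam('side','s1.png');c=cam('top','t1.png')
```

```text
3.0 [ 0.45822692 -0.05552106  0.32549426] [-3.13980683e+00  1.04000970e-03  1.65190425e+00] [-0.11631862 -0.04292045] [-0.28573571  0.16171371  1.49504897 -0.00161713  1.48612406 -0.36670489] [-0.63584931 -0.1703245  -0.36899844]
```

View pics/s1.png

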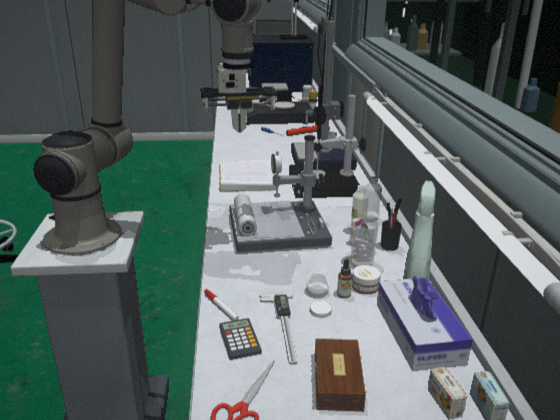

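The side view shows the shut fingers hanging at about (240,120), above and in front of the roller at (244,213). I'll zoom in on the fingertip shape.

Run:
```python
import cv2
a=cv2.imread('pics/s1.png')[60:250,190:340]
cv2.imwrite('pics/s1z.png',cv2.resize(a,None,fx=3,fy=3,interpolation=cv2.INTER_CUBIC))
```

```text
(no output)
```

View pics/s1z.png

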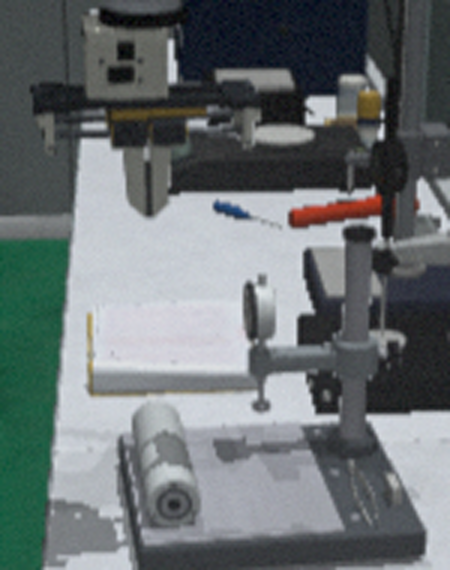

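View pics/t1.png

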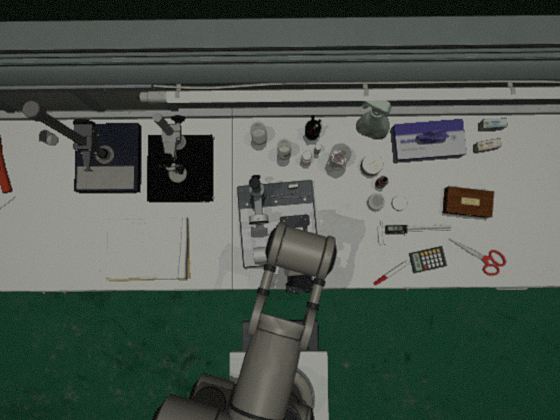

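Emit:
step_arm(moves=[[[0.001, 0, 0.026, 0], [0.001, 0, 0.026, 0], [0.001, 0, 0.026, 0], [0.001, 0, 0.026, 0], [0.001, 0, 0.026, 0], [0.001, 0, 0.026, 0], [0, 0.0, 0.026, 0], [0, 0.0, 0.026, 0]]])

```text
time: 3.77
tool_pos: [0.4574, -0.0441, 0.1174]
tool_rot: [3.142, -0.001, 1.656]
contact_force: [0.5, -0.0, -0.3]
opening: 0.0008
```

Emit:
step_arm(moves=[[[0, 0, 0.01, 0], [0, 0, 0.01, 0], [0, 0, 0.003, 0], [0, 0, 0, 0]]])

```text
time: 4.1
tool_pos: [0.4572, -0.0446, 0.095]
tool_rot: [-3.14, -0.001, 1.654]
contact_force: [-0.1, 0.1, -0.4]
opening: 0.0006
```

```bash
cat > look.py <<'E'
from h import *
import sys
o=robot.observe();p=o['tool_pos'];print(o['time'],p,o['tool_rot'][2],comp(p),o['contact_force'])
c=cam('side');a=c['frame'][150:255,220:345,::-1]
cv2.imwrite('pics/'+sys.argv[1],cv2.resize(a,None,fx=5,fy=5,interpolation=cv2.INTER_CUBIC))
E
python3 look.py a1.png
```

```text
4.1 [ 0.45716516 -0.04456251  0.09498726] 1.6544249054309574 [-0.11655573 -0.03191314] [-0.14279372  0.08739191 -0.35694301]
```

View pics/a1.png

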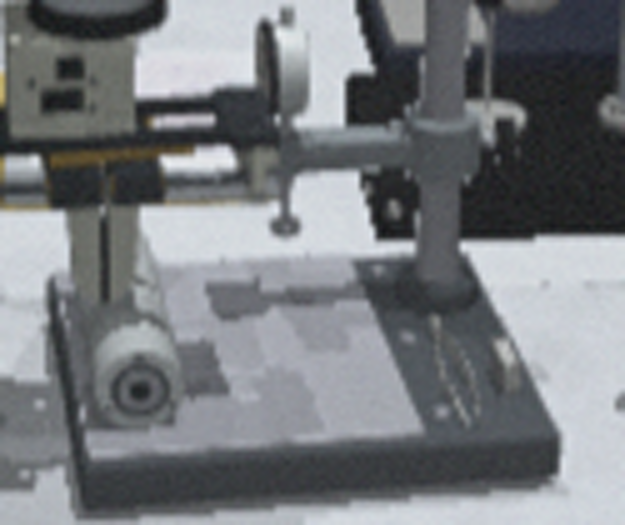

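The side view shows the fingertips just above the roller's crown at (105,300), with the roller end face at (140,390). Next I'll press lightly.

Emit:
step_arm(moves=[[[0, 0, 0.003, 0], [0, 0, 0.003, 0], [0, 0, 0, 0]]])

```text
time: 4.4
tool_pos: [0.4578, -0.0456, 0.0897]
tool_rot: [3.141, -0.0, 1.652]
contact_force: [-0.4, -0.5, -1.2]
opening: 0.0005
```

Emit:
step_arm(moves=[[[0, 0, 0.002, 0], [0, 0, 0, 0]]])

```text
time: 4.57
tool_pos: [0.458, -0.0458, 0.088]
tool_rot: [3.141, 0.0, 1.652]
contact_force: [-0.8, -0.2, 3.5]
opening: 0.0005
```

Emit:
step_arm(moves=[[[0, 0, 0.002, 0], [0, 0, 0, 0]]])

```text
time: 4.73
tool_pos: [0.4586, -0.0459, 0.0877]
tool_rot: [3.139, 0.001, 1.652]
contact_force: [-5.1, 2.1, 19.0]
opening: 0.0003
```

Emit:
step_arm(moves=[[[0, 0.003, -0.0005, 0], [0, 0.003, -0.0005, 0], [0, 0.003, -0.0005, 0], [0, 0.003, -0.0005, 0]]])

```text
time: 5.07
tool_pos: [0.4712, -0.0449, 0.0896]
tool_rot: [3.138, 0.001, 1.652]
contact_force: [-1.2, 2.3, 13.0]
opening: 0.0002
```

Emit:
step_arm(moves=[[[0, 0.003, 0, 0], [0, 0.003, 0, 0], [0, 0.003, 0, 0], [0, 0, 0, 0]]])

```text
time: 5.4
tool_pos: [0.4814, -0.0442, 0.09]
tool_rot: [3.135, 0.001, 1.651]
contact_force: [-0.1, 2.4, 16.3]
opening: 0.0007
```

```bash
python3 look.py a2.png
```

```text
5.4 [ 0.48137533 -0.04417527  0.08999437] 1.6514974608778046 [-0.09238468 -0.03334224] [-0.06480748  2.3611818  16.31974868]
```

View pics/a2.png

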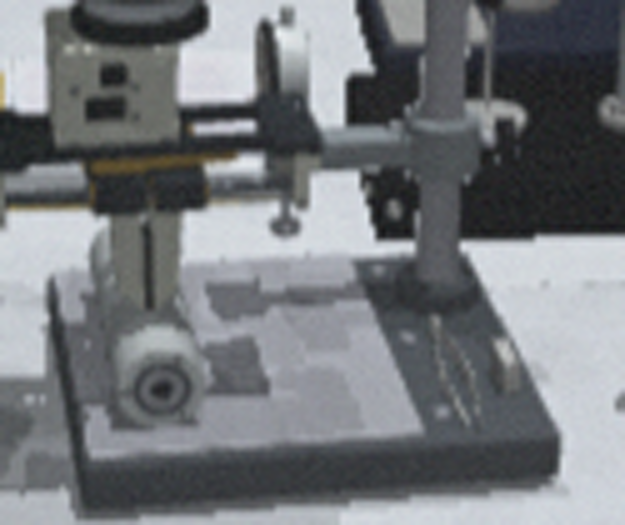

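Emit:
step_arm(moves=[[[0, 0.003, 0, 0], [0, 0.003, 0, 0], [0, 0.003, 0, 0], [0, 0.003, 0, 0], [0, 0.003, 0.0003, 0], [0, 0, 0, 0]]])

```text
time: 5.95
tool_pos: [0.4965, -0.0431, 0.0897]
tool_rot: [3.135, 0.001, 1.652]
contact_force: [0.3, 1.8, 14.1]
opening: 0.0003
```

Emit:
step_arm(moves=[[[0, 0.003, 0.0004, 0], [0, 0.003, 0.0004, 0], [0, 0, 0, 0]]])

```text
time: 6.2
tool_pos: [0.5029, -0.0426, 0.0891]
tool_rot: [3.134, 0.001, 1.651]
contact_force: [2.2, 2.0, 15.3]
opening: 0.0008
```

```bash
python3 look.py a3.png
```

```text
6.2 [ 0.50288078 -0.04262415  0.08907105] 1.6514813217882716 [-0.07082346 -0.03340794] [ 2.22438342  1.96356141 15.33641614]
```

View pics/a3.png

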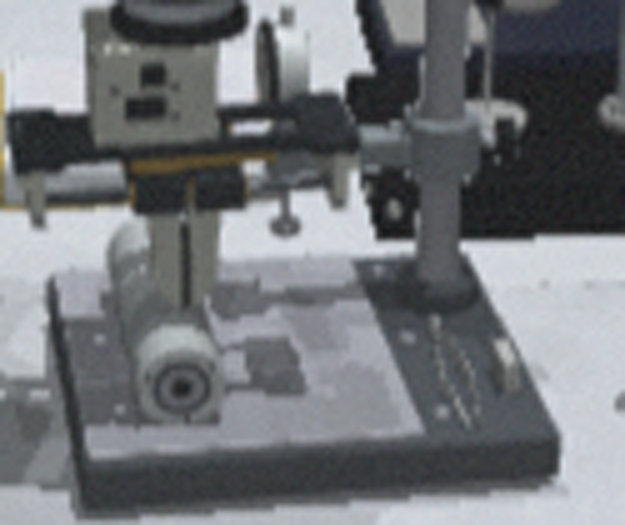

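Emit:
step_arm(moves=[[[0, 0, -0.008, 0], [0, 0, -0.008, 0], [0, -0.008, 0, 0], [0, -0.008, 0, 0], [0, -0.007, 0, 0], [0, 0, 0, 0]]])

```text
time: 6.75
tool_pos: [0.4744, -0.044, 0.1021]
tool_rot: [-3.139, -0.001, 1.652]
contact_force: [0.6, 0.8, -0.4]
opening: 0.0003
```

```bash
python3 look.py a4.png
```

```text
6.75 [ 0.47439271 -0.04403725  0.10205942] 1.6515130692848214 [-0.0993373  -0.03268106] [ 0.60663825  0.77577472 -0.37520093]
```

View pics/a4.png

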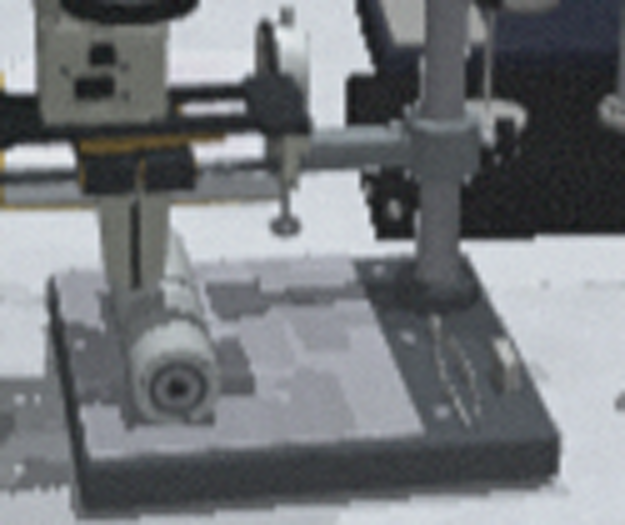

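```bash
cat > e.py <<'E'
from h import *
import sys
c=cam('side')
f=lambda u,v,z:ray(c,220+(u+.5)/5-.5,150+(v+.5)/5-.5,z)
a=list(map(float,sys.argv[1:]))
for i in range(0,len(a),3): 
    p=f(*a[i:i+3]);print(p.round(4),comp(p).round(4))
E
python3 e.py 138 389 .065 176 388 .065 285 228 .086
python3 - <<'E'
import cv2,numpy as np
# dark bore centroid in the two pictures
for n in('a1','a4'):
    g=cv2.cvtColor(cv2.imread(f'pics/{n}.png'),6).astype(float)
    u0,v0={'a1':(138,389),'a4':(176,388)}[n]
    w=g[v0-14:v0+15,u0-14:u0+15];m=np.clip(90-w,0,None);ys,xs=np.mgrid[-14:15,-14:15]
    print(n,u0+(m*xs).sum()/m.sum(),v0+(m*ys).sum()/m.sum(),w.min())
E
```

```text
[ 0.4762 -0.1025  0.065 ] [-0.1019 -0.0912]
[ 0.4971 -0.1028  0.065 ] [-0.0811 -0.093 ]
[0.5707 0.0613 0.086 ] [0.0046 0.0651]
a1 139.56112280701754 390.7418245614035 36.0
a4 176.66942572516848 388.01267213595077 34.0
```

Emit:
step_arm(moves=[[[0, 0.003, 0.006, 0], [0, 0, 0.006, 0], [0, 0, 0.0025, 0], [0, 0, 0.0015, 0], [0, 0, 0, 0]]])

```text
time: 7.27
tool_pos: [0.4812, -0.0441, 0.0884]
tool_rot: [3.138, 0.001, 1.652]
contact_force: [-3.8, 2.0, 20.6]
opening: 0.0006
```

Emit:
step_arm(moves=[[[0, 0.004, -0.0006, 0], [0, 0.004, -0.0006, 0], [0, 0.004, -0.0004, 0], [0, 0.004, 0, 0], [0, 0.004, 0, 0], [0, 0.004, 0, 0], [0, 0.004, 0, 0], [0, 0, 0, 0]]])

```text
time: 7.93
tool_pos: [0.5107, -0.0419, 0.0899]
tool_rot: [3.136, 0.001, 1.652]
contact_force: [0.5, 1.0, 16.8]
opening: 0.0008
```

Emit:
step_arm(moves=[[[0, 0.004, 0.0001, 0], [0, 0.004, 0.0002, 0], [0, 0.004, 0.0004, 0], [0, 0.004, 0.0005, 0], [0, 0, 0, 0]]])

```text
time: 8.35
tool_pos: [0.5267, -0.0407, 0.0883]
tool_rot: [3.135, 0.001, 1.652]
contact_force: [2.6, 0.5, 12.7]
opening: 0.0004
```

Emit:
step_arm(moves=[[[0, 0, -0.007, 0], [0, -0.002, -0.007, 0], [0, -0.008, 0, 0], [0, -0.008, 0, 0], [0, -0.006, 0, 0], [0, 0, 0, 0]]])

```text
time: 8.85
tool_pos: [0.4975, -0.0422, 0.1005]
tool_rot: [-3.139, -0.001, 1.652]
contact_force: [0.4, -0.4, -0.1]
opening: 0.0004
```

```bash
python3 look.py a5.png
```

```text
8.85 [ 0.49753382 -0.04221686  0.10050842] 1.6515026245050848 [-0.07612483 -0.03260088] [ 0.40380538 -0.40032998 -0.1410424 ]
```

View pics/a5.png

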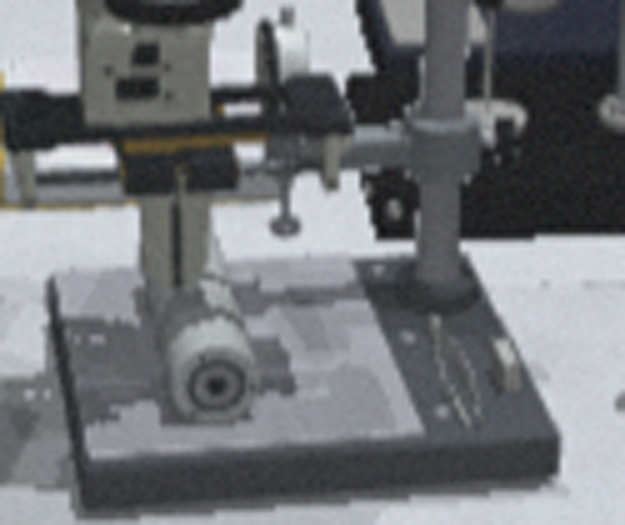

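```bash
cat > topv.py <<'E'
from h import *
import sys
c=cam('top');a=c['frame'][165:280,220:340,::-1]
cv2.imwrite('pics/'+sys.argv[1],cv2.resize(a,None,fx=5,fy=5,interpolation=cv2.INTER_CUBIC))
E
python3 topv.py t2.png;python3 e.py 213 386 .065
```

```text
[ 0.5176 -0.1018  0.065 ] [-0.0606 -0.0935]
```

View pics/t2.png

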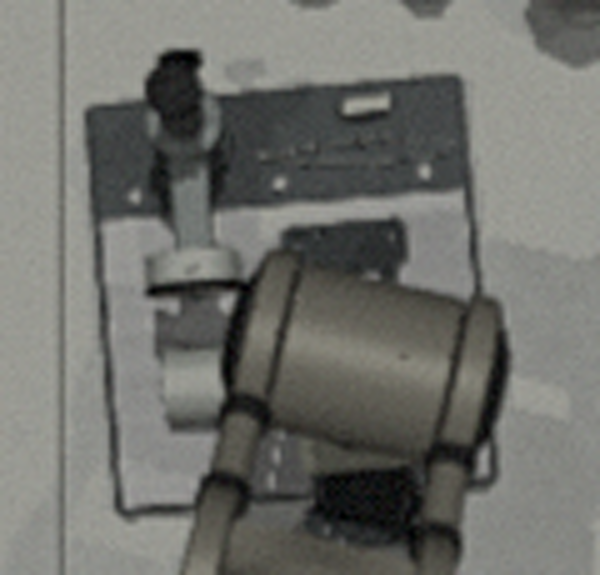

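Emit:
step_arm(moves=[[[0, 0.001, 0.006, 0], [0, 0, 0.005, 0], [0, 0, 0.002, 0], [0, 0, 0.0012, 0], [0, 0, 0, 0]]])

```text
time: 9.42
tool_pos: [0.5016, -0.0423, 0.0882]
tool_rot: [3.139, 0.0, 1.652]
contact_force: [-2.7, 1.8, 15.7]
opening: 0.0007
```

Emit:
step_arm(moves=[[[0, 0.004, -0.0006, 0], [0, 0.004, -0.0006, 0], [0, 0.004, -0.0004, 0], [0, 0.004, 0, 0], [0, 0.004, 0, 0], [0, 0.004, 0, 0], [0, 0.004, 0, 0], [0, 0, 0, 0]]])

```text
time: 10.08
tool_pos: [0.5312, -0.0401, 0.09]
tool_rot: [3.136, 0.001, 1.652]
contact_force: [0.0, 2.2, 14.1]
opening: 0.0003
```

Emit:
step_arm(moves=[[[0, 0.004, 0.0001, 0], [0, 0.004, 0.0002, 0], [0, 0.004, 0.0004, 0], [0, 0.004, 0.0005, 0], [0, 0, 0, 0]]])

```text
time: 10.5
tool_pos: [0.5474, -0.0389, 0.0887]
tool_rot: [3.136, 0.001, 1.652]
contact_force: [0.7, 0.1, 11.5]
opening: 0.0005
```

Emit:
step_arm(moves=[[[0, 0, -0.007, 0], [0, -0.002, -0.007, 0], [0, -0.008, 0, 0], [0, -0.008, 0, 0], [0, -0.006, 0, 0], [0, 0, 0, 0]]])

```text
time: 11.0
tool_pos: [0.5185, -0.0406, 0.1007]
tool_rot: [-3.139, -0.001, 1.652]
contact_force: [-1.0, 0.2, 0.3]
opening: 0.0001
```

```bash
python3 look.py a6.png;python3 topv.py t3.png
```

```text
11.0 [ 0.51853427 -0.04055451  0.10074814] 1.6515369969710185 [-0.05505886 -0.0325178 ] [-1.03684996  0.19800266  0.33662887]
```

View pics/a6.png

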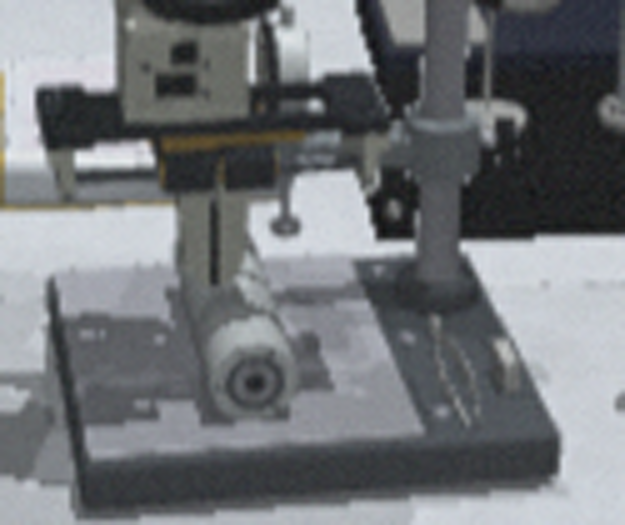

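View pics/t3.png

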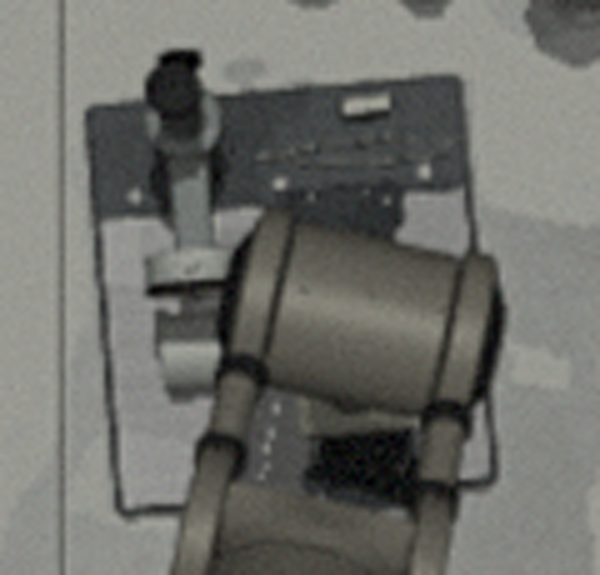

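Emit:
step_arm(moves=[[[0, 0.003, 0.006, 0], [0, 0, 0.005, 0], [0, 0, 0.002, 0], [0, 0, 0.0014, 0], [0, 0, 0, 0]]])

```text
time: 11.52
tool_pos: [0.5254, -0.0405, 0.0888]
tool_rot: [3.137, 0.001, 1.652]
contact_force: [-2.6, 1.0, 18.1]
opening: 0.0005
```

Emit:
step_arm(moves=[[[0, 0.004, -0.0006, 0], [0, 0.004, -0.0006, 0], [0, 0.004, -0.0004, 0], [0, 0.004, 0, 0], [0, 0.004, 0, 0], [0, 0.004, 0, 0], [0, 0.004, 0, 0], [0, 0, 0, 0]]])

```text
time: 12.18
tool_pos: [0.5541, -0.0383, 0.0899]
tool_rot: [3.136, 0.001, 1.652]
contact_force: [0.5, 0.6, 12.0]
opening: 0.0007
```

```bash
python3 look.py a7.png
```

```text
12.1833 [ 0.55414191 -0.03831872  0.08988996] 1.651931973696361 [-0.01938381 -0.03295812] [ 0.47243265  0.57915215 12.00139613]
```

View pics/a7.png

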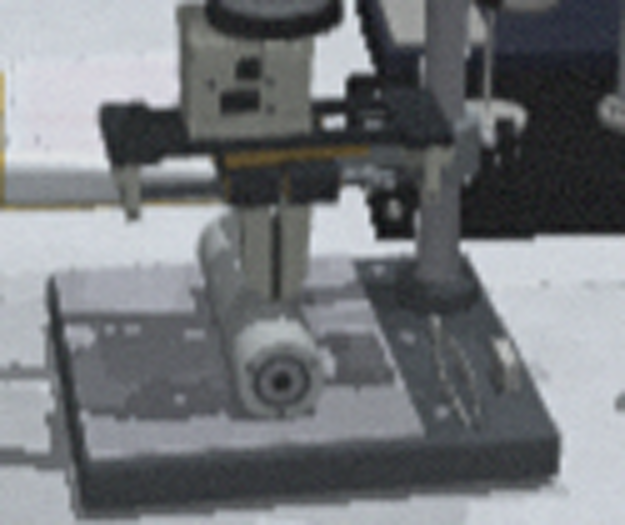

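Emit:
step_arm(moves=[[[0, 0, -0.007, 0], [0, 0, -0.01, 0], [0, -0.02, -0.01, 0], [0, -0.03, 0, 0], [0, -0.03, 0, 0], [0, -0.03, 0, 0], [0, 0, 0, 0]]])

```text
time: 12.82
tool_pos: [0.436, -0.0463, 0.1148]
tool_rot: [-3.135, -0.002, 1.652]
contact_force: [0.5, 1.4, 0.4]
opening: 0.0004
```

```bash
python3 look.py a8.png;python3 topv.py t4.png
```

```text
12.8167 [ 0.43598649 -0.04626188  0.11483037] 1.6515469241115885 [-0.13780221 -0.03201978] [0.53451959 1.44876136 0.44040185]
```

View pics/a8.png

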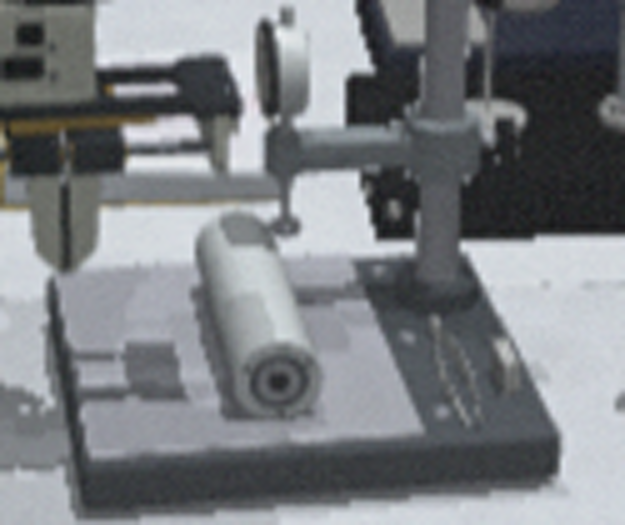

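View pics/t4.png

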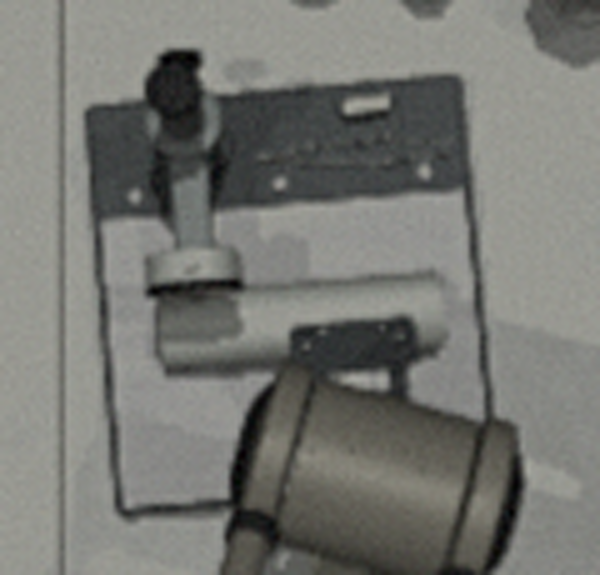

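```bash
python3 - <<'E'
from h import *
c=cam('top')
z=lambda u,v,h: ray(c,220+(u+.5)/5-.5,165+(v+.5)/5-.5,h)
for u,v in((165,374),(280,369),(436,357),(440,272),(250,287)): print(u,v,comp(z(u,v,.065)).round(4))
E
python3 e.py 279 382 .065 286 230 .086
python3 - <<'E'
import sys;sys.path.insert(0,'.')
from h import *
c=cam('side')
for n,xy,z in(('tip',(0,.055),.086),('endR',(-.025,-.095),.065),('endL-top',(-.025,.085),.09)):
    u=proj(c,[*(Rc@xy+O),z]);print(n,((u+.5-[220,150])*5-.5).round(1))
E
```

```text
165 374 [-0.0526  0.0852]
280 369 [-0.0556  0.0117]
436 357 [-0.0565 -0.0883]
440 272 [-0.0023 -0.0957]
250 287 [-0.0016  0.0265]
[ 0.5544 -0.0995  0.065 ] [-0.0237 -0.094 ]
[0.5711 0.0583 0.086 ] [0.0047 0.0621]
tip [280.1 235.2]
endR [277. 383.]
endL-top [232.  211.5]
```

Emit:
step_arm(moves=[[[0, 0.025, 0, 0], [0, 0.025, 0, 0], [0, 0.025, 0, 0], [0, 0.022, 0.004, 0], [0, 0, 0.008, 0], [0, 0, 0.008, 0], [0, 0, 0.003, 0], [0, 0, 0, 0]]])

```text
time: 13.73
tool_pos: [0.5371, -0.0389, 0.091]
tool_rot: [-3.138, -0.001, 1.652]
contact_force: [0.4, 0.5, 0.7]
opening: 0.0003
```

Emit:
step_arm(moves=[[[0, -0.004, 0, 0], [0, 0, 0.002, 0], [0, 0, 0.002, 0], [0, 0, 0.0015, 0], [0, 0, 0, 0]]])

```text
time: 14.15
tool_pos: [0.535, -0.0397, 0.0879]
tool_rot: [3.14, 0.0, 1.652]
contact_force: [-0.9, 0.7, 4.9]
opening: 0.0006
```

Emit:
step_arm(moves=[[[0, 0, 0.001, 0], [0, 0, 0, 0]]])

```text
time: 14.32
tool_pos: [0.5353, -0.0397, 0.0878]
tool_rot: [3.139, 0.001, 1.652]
contact_force: [-3.0, 0.9, 11.0]
opening: 0.0006
```

Emit:
step_arm(moves=[[[0, 0.004, -0.0004, 0], [0, 0.004, -0.0004, 0], [0, 0.004, -0.0004, 0], [0, 0.004, 0, 0], [0, 0.004, 0, 0], [0, 0.004, 0, 0], [0, 0.004, 0, 0], [0, 0, 0, 0]]])

```text
time: 14.98
tool_pos: [0.5653, -0.0375, 0.0901]
tool_rot: [3.134, 0.001, 1.652]
contact_force: [1.9, 0.7, 14.2]
opening: 0.0003
```

Emit:
step_arm(moves=[[[0, 0.004, 0, 0], [0, 0.004, 0.0002, 0], [0, 0.004, 0.0004, 0], [0, 0.003, 0.0005, 0], [0, 0.003, 0.0005, 0], [0, 0, 0, 0]]])

```text
time: 15.48
tool_pos: [0.5837, -0.0361, 0.0886]
tool_rot: [3.133, 0.002, 1.652]
contact_force: [2.8, 1.2, 13.1]
opening: 0.0007
```

```bash
python3 look.py a9.png;python3 topv.py t5.png
```

```text
15.4833 [ 0.58365795 -0.03608654  0.08858101] 1.6516365448340555 [ 0.01021651 -0.0329453 ] [ 2.78629588  1.1955105  13.14732309]
```

View pics/a9.png

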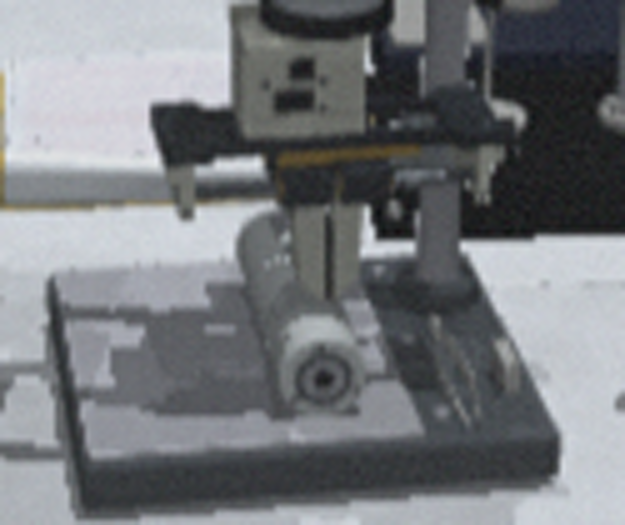

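View pics/t5.png

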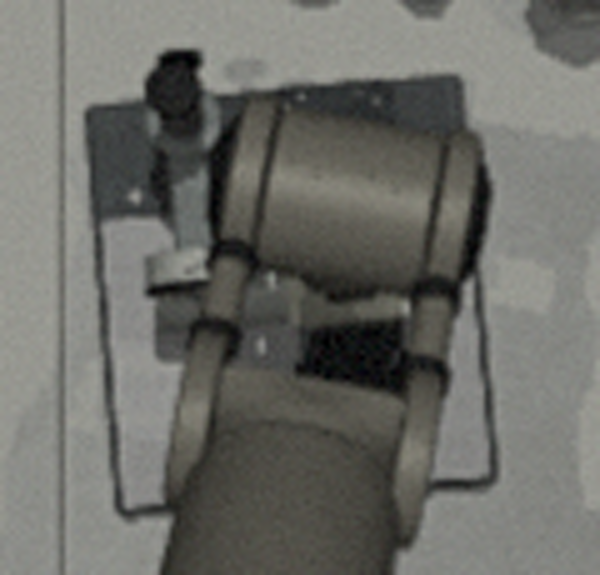

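```bash
python3 - <<'E'
from h import *
c=cam('top')
z=lambda u,v,h: ray(c,220+(u+.5)/5-.5,165+(v+.5)/5-.5,h)
for u,v in((157,357),(190,361),(165,374)): print(u,v,comp(z(u,v,.065)).round(4))
cs=cam('side')
def s(u,v,h):return ray(cs,220+(u+.5)/5-.5,150+(v+.5)/5-.5,h)
for u,v,h in((323,379,.065),(279,382,.065)): print(comp(s(u,v,h)).round(4))
# predicted outline of the far end disk and right end
for x0,yaw in((0,0),(-.004,-.05),(-.006,-.08)):
  for y in(-.09,.09):
    ax=np.array([x0-yaw*y, y-.005])
    w=Rc@ax+O
    print(x0,yaw,y,((proj(cs,[*w,.065])+.5-[220,150])*5-.5).round(1),((proj(cs,[*(Rc@(ax+[-.025,0])+O),.065])+.5-[220,150])*5-.5).round(1),((proj(c,[*(Rc@(ax+[-.025,0])+O),.065])+.5-[220,165])*5-.5).round(1))
E
cd pics; python3 -c "
import cv2,numpy as np
b=cv2.imread('a8.png');c=cv2.imread('a9.png')
cv2.imwrite('cmp.png',cv2.resize(np.hstack([b[180:430,170:380],c[180:430,170:380]]),None,fx=1.8,fy=1.8))"
```

```text
157 357 [-0.0413  0.0895]
190 361 [-0.0456  0.0686]
165 374 [-0.0526  0.0852]
[ 0.001  -0.0939]
[-0.0237 -0.094 ]
0 0 -0.09 [321.5 380. ] [277. 383.] [442.  307.2]
0 0 0.09 [272.3 246.4] [232.1 248.8] [161.9 331.1]
-0.004 -0.05 -0.09 [306.4 381. ] [261.8 384. ] [443.2 320.4]
-0.004 -0.05 0.09 [273.1 246.4] [232.9 248.7] [161.9 330.3]
-0.006 -0.08 -0.09 [298.  381.6] [253.4 384.6] [443.9 327.7]
-0.006 -0.08 0.09 [274.2 246.3] [234.  248.7] [161.8 329.2]
```

View pics/cmp.png

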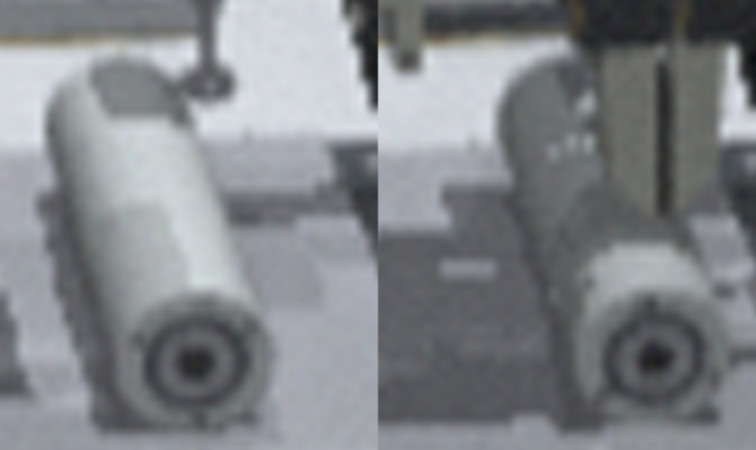

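Emit:
step_arm(moves=[[[0, 0.002, 0.0004, 0], [0, 0.002, 0.0004, 0], [0, 0, 0, 0], [0, 0, -0.005, 0], [0, 0, -0.008, 0], [0, -0.008, -0.008, 0], [0, -0.02, -0.005, 0], [0, -0.03, 0, 0]]])

```text
time: 16.35
tool_pos: [0.5275, -0.0404, 0.112]
tool_rot: [3.138, 0.001, 1.652]
contact_force: [-0.6, -0.1, -0.2]
opening: 0.0002
```

Emit:
step_arm(moves=[[[0, -0.03, 0, 0], [0, -0.03, 0, 0], [0, -0.03, 0, 0], [0, -0.01, 0, 0], [0, 0, 0, 0]]])

```text
time: 16.77
tool_pos: [0.4244, -0.0481, 0.1111]
tool_rot: [-3.14, -0.001, 1.651]
contact_force: [0.6, -0.1, -0.4]
opening: 0.0005
```

```bash
python3 look.py a10.png;python3 topv.py t6.png
```

```text
16.7667 [ 0.42439357 -0.04807351  0.11109398] 1.6508951288233489 [-0.14949833 -0.03295709] [ 0.55318448 -0.08436215 -0.38829229]
```

View pics/a10.png

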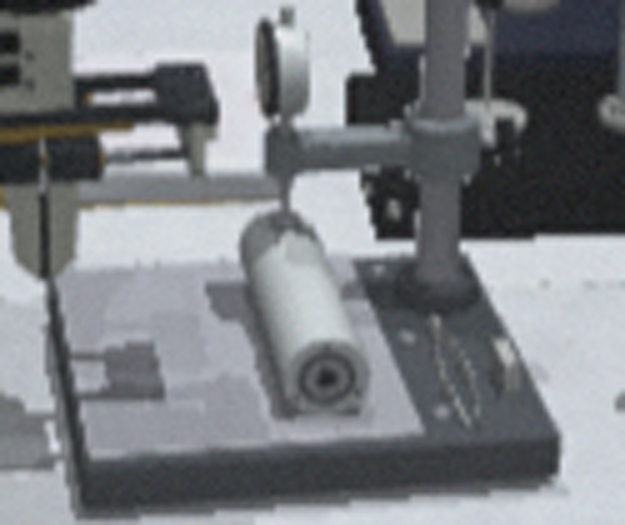

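View pics/t6.png

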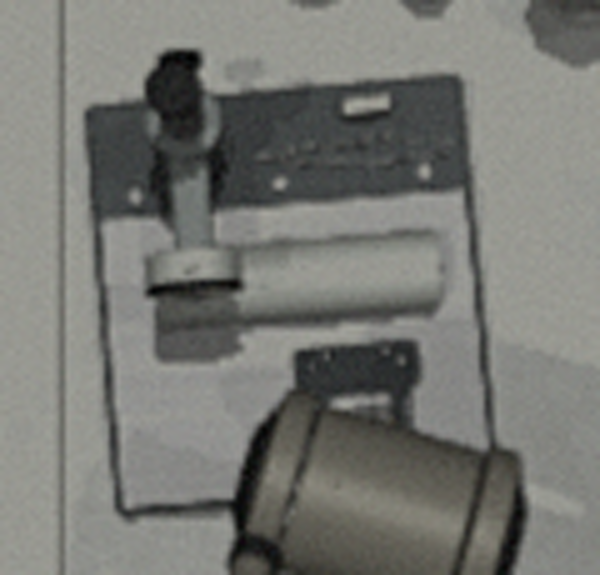

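Run:
```python
from h import *
cs=cam('side');c=cam('top')
print('end',comp(ray(cs,220+326.5/5-.5,150+377.5/5-.5,.065)).round(4))
P=lambda cc,xy,z,o:((proj(cc,[*(Rc@np.array(xy)+O),z])+.5-o)*5-.5).round(1)
for z in(.09,.11,.13): print('stem',z,P(cs,(0,.055),z,[220,150]))
print('far left silh for x=0',P(cs,(-.025,.085),.065,[220,150]))
z=lambda u,v,h: ray(c,220+(u+.5)/5-.5,165+(v+.5)/5-.5,h)
for u,v in((250,323),(340,318),(430,312),(250,246),(340,239),(430,233)): print(u,v,comp(z(u,v,.065)).round(4))
a=cv2.imread('pics/a10.png')[100:300,200:400];cv2.imwrite('pics/a10z.png',cv2.resize(a,None,fx=2.8,fy=2.8))
# fine edges in original frames
g=cv2.cvtColor(cs['frame'],cv2.COLOR_RGB2GRAY)
print(g[176:206,264:290][::3])
g=cv2.cvtColor(c['frame'],cv2.COLOR_RGB2GRAY)
for u in(272,282,292,302): print(u,g[206:234,u])
```

```text
end [ 0.0031 -0.0918]
stem 0.09 [280.1 229.2]
stem 0.11 [280.3 198.7]
stem 0.13 [280.5 167.9]
far left silh for x=0 [232.1 248.8]
250 323 [-0.0246  0.0284]
340 318 [-0.0263 -0.0293]
430 312 [-0.0274 -0.0871]
250 246 [0.0248 0.0243]
340 239 [ 0.0243 -0.0337]
430 233 [ 0.0233 -0.0916]
[[154 217 221 217 220 220 220 222 196 114  69  66  82  83  81 112 133 129
  144 154 152 154 145 144 146 141]
 [220 218 219 221 217 222 222 220 179  83  72  77  79  80  77  82  90 103
   98  99  93  92  96 100  95  91]
 [226 226 225 224 223 221 224 222 179  87  74  77  78  77  77  82  79  80
   82  80  83  80  82  79  79  78]
 [134 136 136 138 135 136 139 142 141 121 107  88  85  83 108 178 191 201
  197 202 209 212 211 211 210 214]
 [119 119 119 117 122 121 120 122 119 123 123 120  90 111 199 217 211 212
  216 216 212 210 214 212 213 210]
 [190 199 199 198 193 192 195 200 202 198 184 179 118 110 195 218 219 215
  218 213 214 218 213 212 213 213]
 [217 217 216 216 214 188 141 115 114 106  92  91  98 106  98  94 130 176
  195 215 216 217 217 216 219 213]
 [217 215 216 211 124 105 115 122 120 120 123 113 156 181 177 158 152 147
  112 151 211 219 217 216 215 215]
 [214 216 216 198 107 101 109 119 130 162 183 193 197 181 178 180 183 176
  174 164 162 199 203 201 201 205]
 [168 168 170 171 141  94 109 134 154 166 179 187 193 195 197 196 197 198
  193 187 169 158 154 171 171 171]]
272 [106 156 155 151 153 151 146 118  97 110 120 126 142 147 152 143 140 141
 135 129 115  96  76  64 115 151 150 150]
282 [153 152 149 152 150 147 134 104 119 135 138 144 153 151 148 154 147 136
 129 120 105  82  63  80 113 156 158 132]
292 [149 149 151 148 146 131  98 113 132 145 149 151 151 152 150 150 141 128
 121 111  84  64  80 117 150 139 120  63]
302 [147 152 147 151 136 101 116 126 140 151 153 153 151 150 152 146 134 128
 112  88  75  77 106 133 141 135 109  61]
```

View pics/a10z.png

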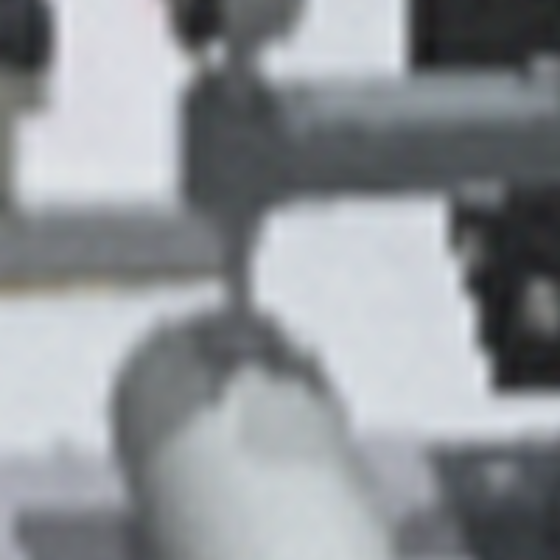

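The tip's stem at (285,200) now stands on the roller's crown. Both views put the axis at the gauged section within about 2 mm of the tip. I'll let a little time pass and check that it's at rest and nothing else has shifted.

Emit:
step_arm(moves=[[[0, -0.005, -0.02, 0], [0, -0.005, -0.02, 0], [0, -0.005, -0.02, 0], [0, 0, -0.02, 0], [0, 0, 0, 0], [0, 0, 0, 0], [0, 0, 0, 0], [0, 0, 0, 0]]])

```text
time: 17.63
tool_pos: [0.4118, -0.0493, 0.1897]
tool_rot: [-3.14, -0.001, 1.652]
contact_force: [0.7, -0.9, -0.5]
opening: 0.0003
```

```bash
python3 look.py a11.png
python3 - <<'E'
from h import *
a=cv2.imread('pics/a10.png').astype(int);b=cv2.imread('pics/a11.png').astype(int)
d=abs(a-b).max(2);print('roller end+tip region diff',d[300:420,270:380].mean(),d[200:260,235:330].mean())
s0=cv2.imread('pics/side0.png').astype(int);c=cam('side','s2.png');s=cv2.imread('pics/s2.png').astype(int)
d=abs(s-s0).max(2)
for n,(x0,y0,x1,y1) in dict(jar=(300,270,332,300),lid=(305,300,335,318),caliper=(258,290,300,365),pen=(200,285,235,320),pad=(216,158,262,192),tweez_block=(300,208,328,240)).items(): print(n,(d[y0:y1,x0:x1]>40).mean().round(4))
E
```

```text
17.6333 [ 0.41181377 -0.04926989  0.18966694] 1.6520496151802457 [-0.16213242 -0.03320688] [ 0.66218693 -0.92931725 -0.45603667]
roller end+tip region diff 3.8113636363636365 3.6628070175438596
jar 0.0
lid 0.0
caliper 0.0
pen 0.0
pad 0.1861
tweez_block 0.0
```

View pics/a11.png

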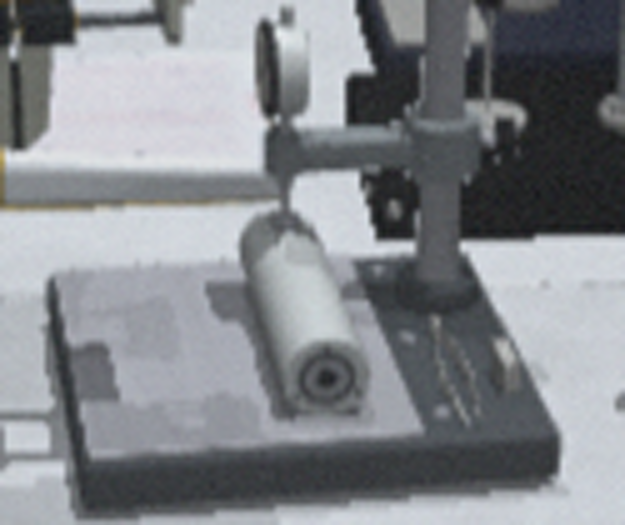

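The roller end at (326,377) and the stem at (285,200) haven't moved. The only difference near the pad comes from the gripper in front of it. Handing in now.

```bash
python3 -c "
from cell import robot
print(robot.hand_in())"
```

```text
the job is handed in; nothing more can be done
None
```

I rolled the roller back about 104 mm in five strokes with the shut fingertips on its crown, and it now rests under the gauge tip. Normal force during the strokes was about 11–21 N. I then withdrew the hand and handed the job in at about 18 s.

Last checks:
- **Position under the tip:** the two cameras differ slightly on the gauged section's offset from the tip. The side view puts it about 2 mm behind, and the top view about 0–1 mm. Both are inside the 6 mm limit.
- **Squareness:** the roller is about 0.02 rad off square, against a limit of 0.12.
- **Tip on crown:** the stem stands on the roller's crown in the side picture. I did not read the spindle lift itself. I inferred about 4 mm from the geometry.
- **At rest:** the roller did not move between two pictures about 0.9 s apart.
- **Bystanders:** the jar, lid, caliper, pen, tweezers and gauge block show no change from the first picture. The difference at the report pad comes from the gripper standing in front of it; the pad itself was not touched.

During the last stroke, one top-view reading suggested the left end was lagging. It was a shadow edge; the side view and the final top view both disproved it.

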